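# Screw the plug into the drying chamber

## Robot

A 6-joint arm with a two-finger parallel gripper is mounted at the origin on a cart in front of the work surface, level with it; the furniture and walls round the work are solid. World frame = base frame: x ahead of the robot, y to its left, z up, the work surface at z = 0. Lengths are in m, angles in rad, forces in N, time in s.
With the tool pointing down it reaches from about 0.325 to 0.775 m from the base axis. Payload 5.5 kg.
Tool frame: the origin (TCP) lies midway between the tips of the shut fingers; the grasp point (between the pads) lies 19 mm behind it (grip_depth is the distance from the TCP to the grasp point, in m); x points along the fingers, y is the direction in which the jaws open and shut, and the axes are right-handed (so a half turn about x gives the same grasp; the last joint's range is limited). The gripper opens to 88 mm and grips with 3 to 60 N. Pads are 20 mm wide; open, the fingers measure 115 mm over their backs; the gripper's body (75 mm by 178 mm) begins 61 mm behind the grasp point.
Start: joints at [-1.318, 0.091, 1.231, -0, 1.82, -0.057], TCP at [0.183, -0.571, 0.223] pointing down, gripper open.
Joint ranges: [-2.87, 2.87], [-0.86, 2.18], [0.17, 2.46], [-1.51, 4.65], [0.06, 2.69], [-2.65, 2.65]. Speed limits (rad/s): [2.57, 2.57, 3.01, 3.14, 3.14, 3.14].

## Interface

Orientations are given as a unit quaternion [w, x, y, z].
In Python, from cell import get_state, capture, close_job, look_for, cut_out, pinpoint, grip_depth gives the robot as it stands. The module is installed in compiled form; this text tells all that it offers.
- The arm moves only by the shell command python3 -m pendant 'ROWS' [FORCE]. ROWS is JSON, a list of rows, each a list of 7 numbers: the turn, a rotation vector about the tool's x, y, z in rad, then the shift along the tool's x, y, z in cm, then the finger opening in cm, from 0 to 8.78. A call has exactly 8 rows; each row shifts and turns the commanded pose from where the row before left it, along the tool's axes as they then stand; what a row does not reach is not made up. A row lasts 1/8 s, in which the tool goes at most 62.5 mm and 10.7 degrees, less where a joint would pass 70% of its speed; a pose out of reach is approached as far as the arm can. A call is refused whole if a number of a shift passes 6.25 or a number of a turn 0.188, either way. A call with a gripper value outside its range is refused whole. The fingers move at their own pace and stop on an object; FORCE is the grip in N (left out, the last holds). Time passes only in rows, so rows that do not move let the fingers close, or fill a call up. It gives the time, the measured TCP pose, the force and the opening at its end, in the units of the state.
- get_state(): the state, without advancing time (a new reading comes with each control period).
- capture(name): name is "scene" or "top"; returns a dict with "color" (400x640x3 uint8, red, green, blue), "camera_matrix" (3x3 intrinsics, pixels), "k1" (the pictures are not rectified: a ray, as slopes to the right and down, at radius r is drawn at 1 + k1 r^2 times it, then the intrinsics apply), "world_from_camera" (4x4, takes a point from camera to world coordinates). Camera axes: x right, y down, z forward; pixel columns grow to the right and rows downward; lengths in m; the calibration is good to about 2 mm. A picture is of the moment at which its call begins. There is no depth.
- close_job(): hands the job in, once; it reports no verdict.
Trained networks look in a picture, given as the dict that the camera call returned (one of the last four; its "shot" number tells which), for a name from the list of things; names that differ only in an ending like _2 or _b are one class to them, and where a whole thing is asked for, a point or a joint stands for the part that bears it (a point fixed in the world has none). Each returns a list of dicts, best first, with "confidence" (0 to 1); they miss things now and then, are a little off and sometimes report something else, mostly with a low value. They report only what shows in the picture. A call takes as long as a camera call. They do not tell look-alikes from the thing itself.
- look_for(picture, label): "point" ([column, row] in pixels, amid what is visible of it).
- cut_out(picture, label): "mask" (400x640 bool, what is visible of it) and "point" ([column, row] in pixels, amid what is visible of it).
- pinpoint(picture, label): "point" ([column, row] in pixels: a listed point, or the origin of a listed thing).
The state is a dict: "t": time; "joint_pos": joint angles; "joint_velocities": joint speeds; "effort": joint torques, N m; "tool_pos": TCP position; "orientation": TCP orientation; "ft_force": force on the tool from outside, world axes, zero at the start; "torque": the same for the moment, N m; "gripper_width": finger opening in m.
Only numpy, scipy, OpenCV 4.12 (cv2) and the standard library are available. Lean on these libraries where they do the work, as an engineer would, in place of code of your own. Each camera call takes 0.05 s, during which the arm holds its last target.

## Task

Close the small drying chamber: set its screw plug upright into the open port, back it off (counter-clockwise from above) under light pressure until it drops into the thread start, then run it in clockwise until its flange sits flush on the rim all round, and let go. Be gentle with the thread: never force or cross-thread the plug. Leave the other things on the desk where they are.

Things in the scene. Friction and masses are not known exactly. Their poses are not given: they have to be found in the camera images.
- plug: The loose screw plug, bare metal, about 0.16 kg, standing upright on its stem. Origin: centre of the stem's foot; z up along its axis. Stem 34 mm in diameter with a bevelled foot, z = 0 to 21 mm; on it four radial lugs 4 mm thick at z = 6.7 mm, reaching out to 23 mm from the axis (along +x, +y, -x, -y). Knurled flange 62 mm in diameter, z = 21 to 27 mm.
- plug_flange (a point): Point on the plug's axis at the underside of its flange, 21 mm above the plug's origin; axes as the plug's.
- plug_grip (a point): Point on the plug's axis in the middle of its grip, 45 mm above the plug's origin; axes as the plug's. The grip is an upright bar on the flange, 46 mm long (along x), 14 mm thick (along y), from 27 to 59 mm above the origin: pinch it across y.
- chamber: The drying chamber, fixed to the desk: an aluminium foot 84x84x14 mm with a round boss 66 mm in diameter on it, 44 mm high in all, open at the top. Origin: centre of its underside, z up.
- port (a point): Centre of the open port in the plane of the rim, 44 mm above the desk, z up. Bore 50 mm in diameter, 28 mm deep; in it a fixed right-handed thread insert with four equal starts 90 deg apart, 38 mm clear opening, lead 28 mm per turn (4.5 mm down per rad clockwise from above). How far the insert is turned differs each time, is not measured, and does not go with the chamber's yaw.
- crests (a point): Point on the port's axis level with the flat thread crests, 4 mm below the rim. A plug set down here usually rests with its lugs on the crests, flange 12 mm above the rim. Turned clockwise there, the lugs run against blunt teeth 2.5 mm high. (On top of the teeth the flange stands 14 to 15 mm above the rim; backing off brings it onto the crests.) More than 40 N damages the thread.
- starts (a point): Point on the port's axis at the height of the lugs' middle once in the thread starts, 10.5 mm below the rim. Backed off at most about 90 deg, the lugs meet gaps 7 mm wide and can drop 8 mm: flange 4 mm above the rim; a wall stops further backing off. From there 0.8 to 1.3 rad clockwise (axial play 1.5 mm) brings the flange onto the rim, where it tightens and stops hard.
- filter_cube_0: Bystander: black cube, 39x40x37 mm, round window on one side. Origin: centre of its underside.
- coverslip_box: Bystander: small white box with a blue lid, 30x30x16 mm. Origin: centre of its underside.
- dish_2: Bystander: clear shallow dish, 62 mm wide, 14 mm high. Origin: centre of its underside.
- brass_post: Bystander: small metal post with two collars, 16 mm wide, 22 mm high. Origin: centre of its underside.
- dust_cap: Bystander: flat black round cap, 36 mm wide, 12 mm high. Origin: centre of its underside.
- tweezers: Bystander: steel tweezers, 124x12x8 mm, lying. Origin: centre of its underside.
Not all that is in view belongs to the job. Leave any red look-alike of the plug alone.

How it is judged:
On the way:
1. the plug has dropped into the thread start: upright in the port, flange less than 6 mm above the rim (z of plug_flange in the frame of port below 0.006 m and horizontal distance between plug_flange and port below 0.004 m and angle between plug's own z axis and vertical below 0.1 rad), for 0.1 s.
At the end, for the whole second after the job is handed in: The plug is screwed home: its flange's underside within 1 mm of the rim's plane, within 4 mm of the port's axis, tilted less than 0.05 rad, at rest and released (z of plug_flange in the frame of port below 0.001 m and horizontal distance between plug_flange and port below 0.004 m and angle between plug's own z axis and vertical below 0.05 rad and linear speed of plug below 0.01 m/s); the robot touches nothing.
It fails at once if the plug is forced: more than 40 N between plug and chamber (contact force between plug and chamber above 40 N).
It fails at once if the plug is cross-threaded: more than 0.15 rad askew in the port (z of plug_flange in the frame of port below 0.012 m and horizontal distance between plug_flange and port below 0.02 m and angle between plug's own z axis and vertical above 0.15 rad).
It fails at once if a bystander is moved by more than 25 mm (distance of any of filter_cube_0, coverslip_box, dish_2, brass_post, dust_cap, tweezers from where it was at the start of the episode above 0.025 m).
It also fails if it takes over 72 s, if anything falls off the work surface, if the arm or the gripper's body presses on something with over 40 N, if the wrist force passes 120 N, or if a joint passes its speed limit or range.

## Working session

There is one attempt and no reset: what is moved stays moved. The work goes in short steps, Python scripts to look and compute and a shell command to move; the robot and the scene stay as the last step left them, time stands still between calls to the robot, and variables do not carry over. Pictures are saved under pics/ and viewed, and the job is handed in when it is done.

```bash
mkdir -p pics
cat > h.py <<'E'
import numpy as np, cv2
from cell import *
from scipy.spatial.transform import Rotation as R
def ray(p,px):
    K=np.array(p["camera_matrix"]);k1=p["k1"]
    d=np.array([(px[0]-K[0,2])/K[0,0],(px[1]-K[1,2])/K[1,1]])
    u=d.copy()
    for _ in range(30): u=d/(1+k1*(u@u))
    T=np.array(p["world_from_camera"])
    return T[:3,3],T[:3,:3]@np.array([u[0],u[1],1])
def atz(p,px,z):
    o,d=ray(p,px);return o+d*(z-o[2])/d[2]
def proj(p,X):
    K=np.array(p["camera_matrix"]);T=np.array(p["world_from_camera"])
    c=T[:3,:3].T@(np.array(X)-T[:3,3]);u=c[:2]/c[2];u=u*(1+p["k1"]*(u@u))
    return np.array([K[0,0]*u[0]+K[0,2],K[1,1]*u[1]+K[1,2]])
def tri(obs):
    A=np.zeros((3,3));b=np.zeros(3)
    for o,d in obs:
        d=d/np.linalg.norm(d);M=np.eye(3)-np.outer(d,d);A+=M;b+=M@o
    return np.linalg.solve(A,b)
def save(p,n): cv2.imwrite("pics/"+n,cv2.cvtColor(p["color"],cv2.COLOR_RGB2BGR))
E
python3 - <<'E'
from h import *
np.set_printoptions(precision=4,suppress=True)
s=get_state();print(s);print(R.from_quat(np.roll(s["orientation"],-1)).as_matrix());print(grip_depth)
for n in("top","scene"):
    p=capture(n);save(p,n+"1.png");print(n,np.array(p["world_from_camera"])[:3])
    for l,z in(("plug",0),("plug_grip",.045),("plug_flange",.021),("port",.044),("chamber",0)):
        for r in pinpoint(p,l)[:2]: print(l,r["point"],r["confidence"],atz(p,r["point"],z))
E
```

```text
{'t': 0.0, 'joint_pos': array([-1.3177,  0.0918,  1.2319,  0.    ,  1.8198, -0.0567]), 'joint_velocities': array([ 0.0004, -0.0016, -0.0001, -0.0007,  0.0015,  0.0016]), 'effort': array([ -0.0016, -44.6443, -40.6449,   0.0696,   0.0292,  -0.0001]), 'tool_pos': array([ 0.1829, -0.5711,  0.2215]), 'orientation': array([-0.1084, -0.6986, -0.1098,  0.6987]), 'ft_force': array([ 0.0152, -0.665 , -0.4261]), 'torque': array([-0.0041, -0.005 ,  0.0396]), 'gripper_width': 0.08770408598421166}
[[-0.0005  0.3049 -0.9524]
 [ 0.0018 -0.9524 -0.3049]
 [-1.     -0.0019 -0.0001]]
0.0187
top [[-0.0049 -0.993   0.1182  0.3837]
 [-1.      0.0043 -0.0057  0.076 ]
 [ 0.0051 -0.1183 -0.993   1.1602]]
plug [232.6, 235.9] 0.94 [0.4215 0.303  0.    ]
plug [329.7, 247.1] 0.74 [0.3909 0.043  0.    ]
plug_grip [326.8, 245.3] 0.89 [0.3952 0.0517 0.045 ]
plug_grip [308.0, 203.9] 0.88 [0.5022 0.0997 0.045 ]
plug_flange [231.0, 234.7] 0.96 [0.424  0.3032 0.021 ]
plug_flange [305.2, 207.3] 0.95 [0.4957 0.1076 0.021 ]
port [394.4, 224.9] 0.83 [ 0.4466 -0.1236  0.044 ]
port [394.7, 224.4] 0.31 [ 0.4479 -0.1245  0.044 ]
chamber [389.9, 224.4] 0.9 [ 0.4505 -0.1194  0.    ]
scene [[-0.8059 -0.4524  0.3819  0.1475]
 [-0.5918  0.5977 -0.5409  0.5542]
 [ 0.0165 -0.6619 -0.7494  0.7355]]
plug [368.6, 230.0] 0.98 [0.3901 0.0413 0.    ]
plug [277.6, 310.3] 0.74 [0.4249 0.3008 0.    ]
plug_grip [272.5, 299.3] 0.82 [0.4289 0.3055 0.045 ]
plug_grip [313.1, 211.0] 0.67 [0.4943 0.1004 0.045 ]
plug_flange [368.8, 223.5] 0.97 [0.392  0.0411 0.021 ]
plug_flange [312.9, 218.4] 0.93 [0.4943 0.1011 0.021 ]
port [388.1, 162.0] 0.56 [ 0.4451 -0.1226  0.044 ]
chamber [382.6, 171.6] 0.79 [ 0.4576 -0.1287  0.    ]
```

View pics/top1.png

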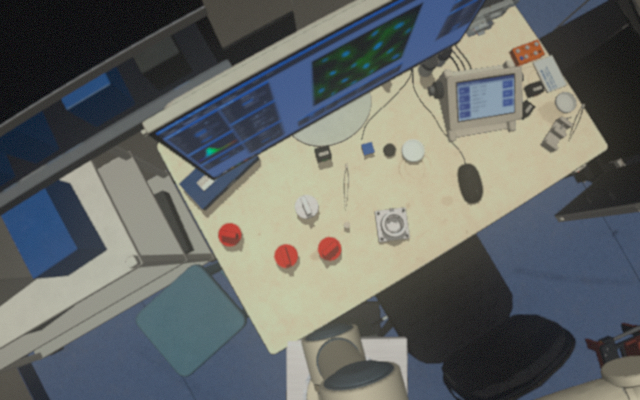

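View pics/scene1.png

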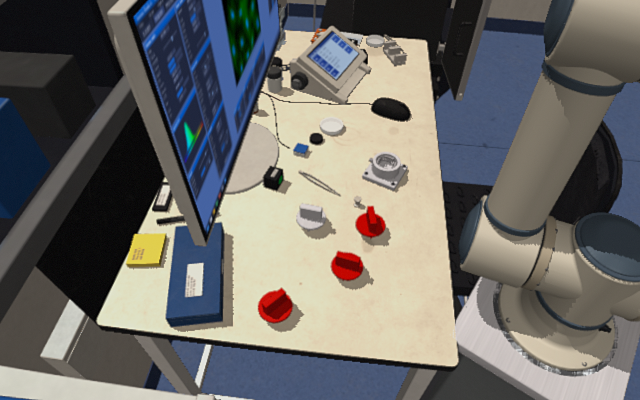

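Run:
```python
import cv2
a=cv2.imread("pics/top1.png")[180:270,210:430]; cv2.imwrite("pics/top1z.png",cv2.resize(a,None,fx=3.6,fy=3.6,interpolation=cv2.INTER_CUBIC))
a=cv2.imread("pics/scene1.png")[130:330,240:440]; cv2.imwrite("pics/sc1z.png",cv2.resize(a,None,fx=3,fy=3,interpolation=cv2.INTER_CUBIC))
```

```text
(no output)
```

View pics/top1z.png

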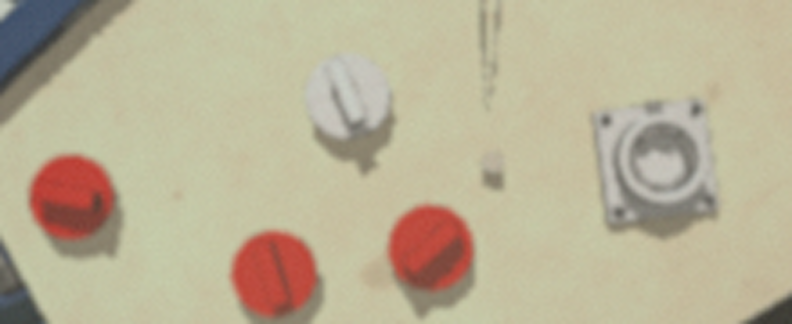

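View pics/sc1z.png

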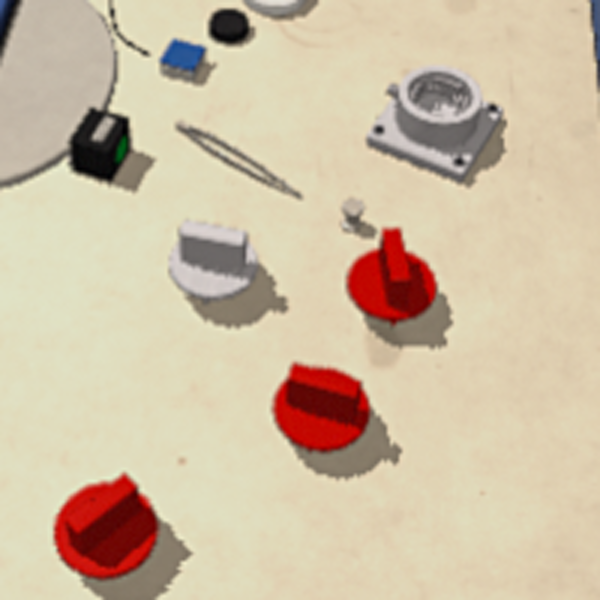

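```bash
cat > ov.py <<'E'
from h import *
def model(x,y,th,z0=0):
    c,s=np.cos(th),np.sin(th)
    t=lambda a,b,z:np.array([x+c*a-s*b,y+s*a+c*b,z0+z])
    L=[]
    L.append([t(*q,.059) for q in((-.023,-.007),(.023,-.007),(.023,.007),(-.023,.007),(-.023,-.007))])
    L.append([t(*q,.027) for q in((-.023,-.007),(.023,-.007),(.023,.007),(-.023,.007),(-.023,-.007))])
    for z in(.021,.027): L.append([t(.031*np.cos(a),.031*np.sin(a),z) for a in np.linspace(0,6.2832,49)])
    return L
def draw(p,L,box,f,name):
    x0,y0,x1,y1=box
    im=cv2.cvtColor(p["color"],cv2.COLOR_RGB2BGR)[y0:y1,x0:x1]
    im=cv2.resize(im,None,fx=f,fy=f,interpolation=cv2.INTER_CUBIC); raw=im.copy()
    for l in L:
        q=np.array([(proj(p,X)-[x0,y0]+.5)*f for X in l]).astype(np.int32)
        cv2.polylines(im,[q],False,(0,0,255),1)
    cv2.imwrite("pics/"+name,np.hstack([raw,im]))
E
python3 - <<'E'
from ov import *
th=np.radians(15)
pt=capture("top");ps=capture("scene")
for n,p in(("t",pt),("s",ps)):
    m=[r for r in cut_out(p,"plug")]
    for r in m: print(n,r["point"],r["confidence"],r["mask"].sum())
    for l in("plug_grip","plug_flange","plug","port","crests"):
        for r in pinpoint(p,l): print(n,l,r["point"],round(r["confidence"],2))
L=model(.496,.102,th)
draw(pt,L,(285,185,330,230),8,"o1.png");draw(ps,L,(290,195,335,240),8,"o2.png")
E
```

```text
t [305.4, 207.4] 0.82 428
t [330.4, 248.5] 0.74 410
t [283.0, 257.1] 0.59 440
t [228.9, 239.0] 0.58 430
t plug_grip [308.1, 208.6] 0.91
t plug_grip [226.4, 232.5] 0.89
t plug_grip [286.9, 256.6] 0.88
t plug_grip [328.0, 249.0] 0.66
t plug_flange [284.2, 256.2] 0.84
t plug_flange [229.2, 233.7] 0.79
t plug_flange [304.6, 206.5] 0.74
t plug_flange [330.4, 248.6] 0.68
t plug_flange [392.1, 226.7] 0.28
t plug [229.9, 239.0] 0.95
t plug [281.9, 256.5] 0.88
t plug [306.6, 204.1] 0.82
t port [391.1, 222.9] 0.79
t crests [393.2, 221.8] 0.65
s [310.4, 216.7] 0.98 605
s [368.5, 223.9] 0.95 620
s [276.6, 304.4] 0.79 943
s [347.0, 264.7] 0.59 675
s plug_grip [309.8, 207.9] 0.95
s plug_grip [347.1, 260.1] 0.81
s plug_grip [372.9, 218.0] 0.79
s plug_grip [273.2, 300.5] 0.57
s plug_flange [349.9, 266.7] 0.94
s plug_flange [309.3, 218.3] 0.8
s plug_flange [368.8, 223.8] 0.72
s plug_flange [273.6, 304.9] 0.7
s plug [309.6, 224.6] 0.85
s plug [371.7, 228.1] 0.63
s plug [273.4, 306.9] 0.59
s plug [345.1, 272.2] 0.57
s port [389.0, 158.9] 0.74
s port [312.9, 209.4] 0.64
s crests [389.4, 164.2] 0.84
s crests [389.0, 159.3] 0.43
s crests [308.6, 223.3] 0.18
```

View pics/o1.png

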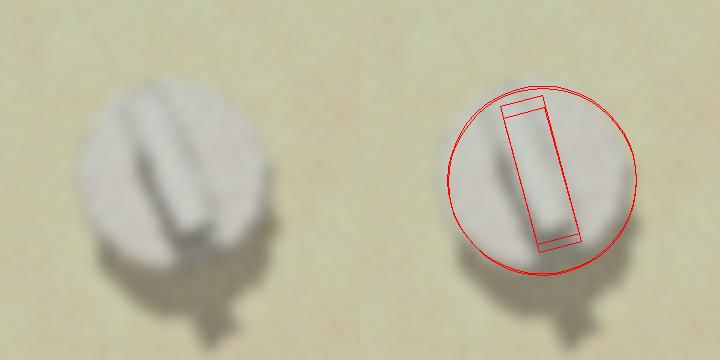

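View pics/o2.png

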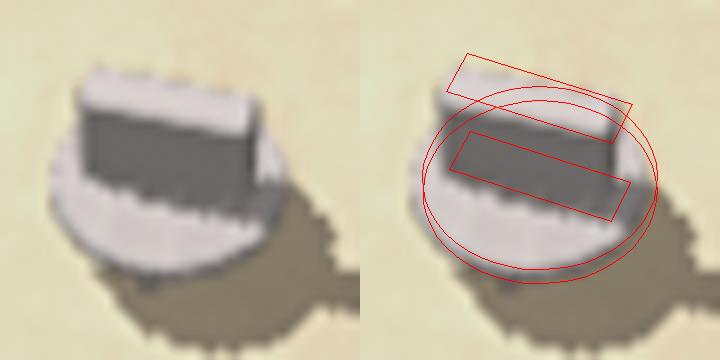

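```bash
python3 - <<'E'
from ov import *
pt=capture("top");ps=capture("scene")
L=model(.4977,.1045,np.radians(25.))
draw(pt,L,(285,185,330,230),8,"o1.png");draw(ps,L,(290,195,335,240),8,"o2.png")
def circ(x,y,r,z):return [np.array([x+r*np.cos(a),y+r*np.sin(a),z]) for a in np.linspace(0,6.2832,49)]
C=[circ(.446,-.1225,r,z) for r,z in((.033,.044),(.025,.044),(.033,.014))]
draw(pt,C,(370,203,415,248),8,"o3.png");draw(ps,C,(362,145,412,195),8,"o4.png")
E
python3 - <<'E'
import cv2,numpy as np
a=[cv2.imread(f"pics/o{i}.png") for i in(1,2,3,4)]
a[3]=cv2.resize(a[3],(720,360))
cv2.imwrite("pics/oo.png",np.vstack(a[:2])[:600]);cv2.imwrite("pics/op.png",cv2.resize(np.vstack(a[2:]),(600,600)))
E
```

```text
(no output)
```

View pics/oo.png

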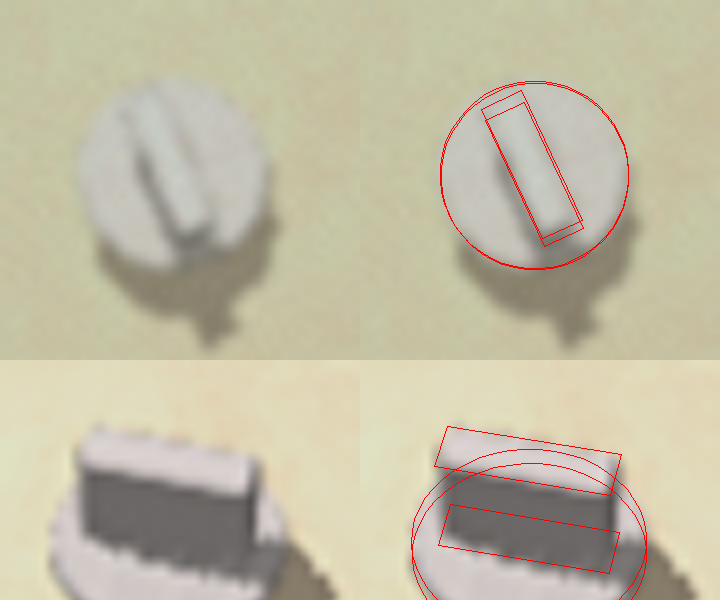

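View pics/op.png

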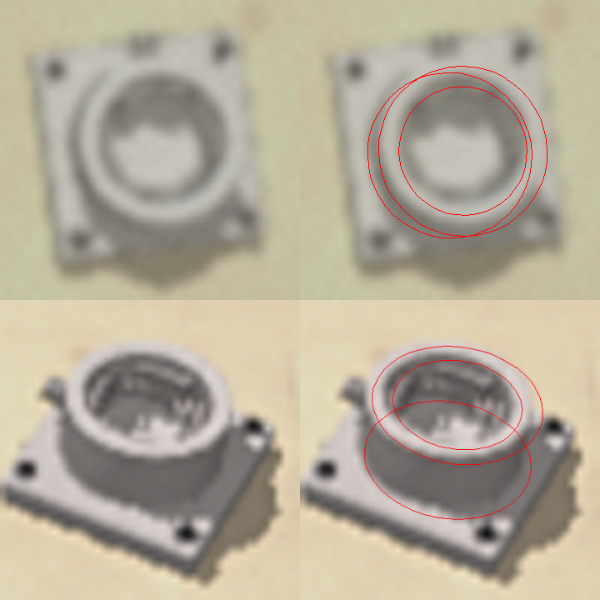

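Run:
```python
from ov import *
pt=capture("top");ps=capture("scene")
c=np.array([.446,-.1225,.044])
a=atz(pt,proj(pt,c)+[0,-1.2],.044);b=atz(ps,proj(ps,c)+[-1.5,-.8],.044);print(a,b)
m=(a+b)/2
def circ(x,y,r,z):return [np.array([x+r*np.cos(t),y+r*np.sin(t),z]) for t in np.linspace(0,6.2832,49)]
C=[circ(m[0],m[1],r,z) for r,z in((.033,.044),(.025,.044),(.033,.014))]
draw(pt,C,(370,203,415,248),8,"o3.png");draw(ps,C,(365,145,410,190),8,"o4.png")
a=[cv2.imread(f"pics/o{i}.png") for i in(3,4)]
cv2.imwrite("pics/op2.png",cv2.resize(np.vstack(a),(600,600)))
```

```text
[ 0.44910713 -0.12257168  0.044     ] [ 0.45016446 -0.12268832  0.044     ]
```

View pics/op2.png

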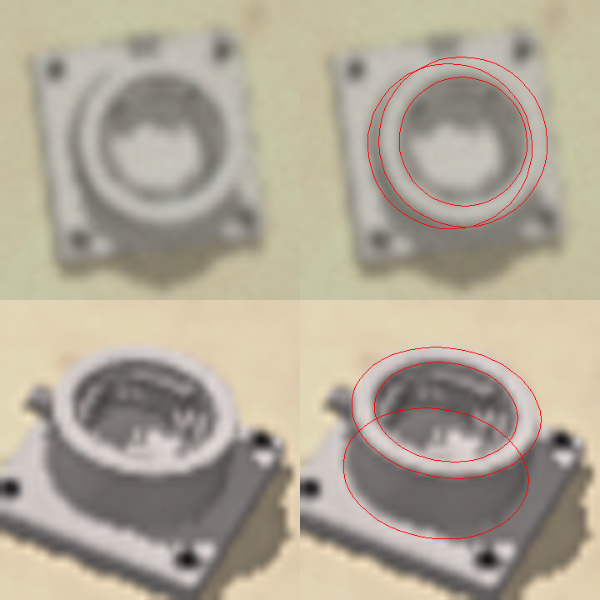

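```bash
cat > d.py <<'E'
from h import *
import sys
np.set_printoptions(precision=4,suppress=True)
# args x y z yawdeg(of tool y)
x,y,z,a=map(float,sys.argv[1:5]); a=np.radians(a)
s=get_state();Rc=R.from_quat(np.roll(s["orientation"],-1))
Y=np.array([np.cos(a),np.sin(a),0]);X=np.array([0,0,-1.]);Z=np.cross(X,Y)
Rt=R.from_matrix(np.c_[X,Y,Z])
print("t",s["t"],"pos",s["tool_pos"],"w",s["gripper_width"],"F",s["ft_force"],"j",s["joint_pos"])
Ym=Rc.as_matrix()[:,1];print("yaw",np.degrees(np.arctan2(Ym[1],Ym[0])),"tilt",np.degrees(np.arccos(-Rc.as_matrix()[2,0])))
print("turn",(Rc.inv()*Rt).as_rotvec(),"shift cm after turn",Rt.inv().apply(np.array([x,y,z])-s["tool_pos"])*100, "before turn",Rc.inv().apply(np.array([x,y,z])-s["tool_pos"])*100)
E
python3 d.py .4977 .1045 .12 -66
```

```text
t 1.5 pos [ 0.1829 -0.5714  0.2226] w 0.08767056535081416 F [-0.8976 -0.7586 -0.688 ] j [-1.3177  0.0911  1.2307  0.      1.8198 -0.0567]
yaw -72.24877778916668 tilt 0.0019072600047546268
turn [-0.1091 -0.      0.    ] shift cm after turn [ 10.2637 -48.9475 -56.2486] before turn [ 10.266  -54.7788 -50.5866]
```

```bash
python3 -m pendant '[[-0.109,0,0,0,0,0,8.78],[0,0,0,0,-3.26,-3.75,8.78],[0,0,0,0,-3.26,-3.75,8.78],[0,0,0,0,-3.26,-3.75,8.78],[0,0,0,0,-3.26,-3.75,8.78],[0,0,0,0,-3.26,-3.75,8.78],[0,0,0,0,-3.26,-3.75,8.78],[0,0,0,0,-3.26,-3.75,8.78]]' 20; python3 d.py .4977 .1045 .12 -66
```

```text
t: 2.5
tool_pos: [0.3303, -0.2548, 0.2229]
orientation: [0.147, 0.692, 0.147, -0.691]
ft_force: [0.4, -0.5, 0.5]
gripper_width: 0.0877
t 2.5 pos [ 0.3303 -0.2548  0.2229] w 0.08768862200905123 F [ 0.3549 -0.5467  0.4959] j [-0.7386 -0.4048  1.6755  0.0001  1.87    0.4137]
yaw -66.02260898453754 tilt 0.05033890519466897
turn [-0.0004 -0.0005 -0.0008] shift cm after turn [ 10.2853 -26.0118 -29.9018] before turn [ 10.2793 -26.0313 -29.8869]
```

```bash
python3 -m pendant '[[0,0,0,0,-3.7,-4.27,8.78],[0,0,0,0,-3.7,-4.27,8.78],[0,0,0,0,-3.7,-4.27,8.78],[0,0,0,1,-3.7,-4.27,8.78],[0,0,0,2,-3.7,-4.27,8.78],[0,0,0,2.5,-3.7,-4.27,8.78],[0,0,0,2.5,-3.8,-4.28,8.78],[0,0,0,2.2,0,0,8.78]]'; python3 d.py .4977 .1045 .032 -66
```

```text
t: 3.5
tool_pos: [0.4976, 0.1063, 0.1189]
orientation: [-0.148, -0.691, -0.149, 0.692]
ft_force: [0.2, -1.0, 0.8]
gripper_width: 0.0874
t 3.5 pos [0.4976 0.1063 0.1189] w 0.08740479836980633 F [ 0.2288 -1.0206  0.7504] j [ 0.143  -0.1504  1.6506  0.0009  1.6427  1.2901]
yaw -65.72034398060704 tilt 0.0941536281776328
turn [0.0049 0.0011 0.0012] shift cm after turn [8.6945 0.1712 0.0626] before turn [8.6944 0.1817 0.0542]
```

```bash
python3 -m pendant '[[0,0,0,0,0,0,8.78],[0,0,0,1.5,0,0,8.78],[0,0,0,1.5,0,0,8.78],[0,0,0,1.5,0,0,8.78],[0,0,0,0.5,0,0,8.78],[0,0,0,0,0,0,8.78],[0,0,0,0,0,0,8.78],[0,0,0,0,0,0,8.78]]'; python3 d.py .4977 .1045 .032 -66
python3 - <<'E'
from h import *
p=capture("scene");
a=cv2.cvtColor(p["color"],cv2.COLOR_RGB2BGR)[120:280,220:420]; cv2.imwrite("pics/s3.png",cv2.resize(a,None,fx=3.6,fy=3.6,interpolation=cv2.INTER_CUBIC))
E
```

```text
t: 4.5
tool_pos: [0.4977, 0.103, 0.0713]
orientation: [0.147, 0.692, 0.147, -0.691]
ft_force: [0.6, -0.3, -0.2]
gripper_width: 0.088
t 4.5 pos [0.4977 0.103  0.0713] w 0.0879610295571778 F [ 0.5971 -0.2552 -0.2282] j [ 0.137  -0.135   1.7217 -0.      1.5538  1.289 ]
yaw -66.0011671662981 tilt 0.06503783103758894
turn [-0.     -0.0011 -0.0003] shift cm after turn [ 3.9319 -0.142  -0.0589] before turn [ 3.9319 -0.1433 -0.0546]
```

View pics/s3.png

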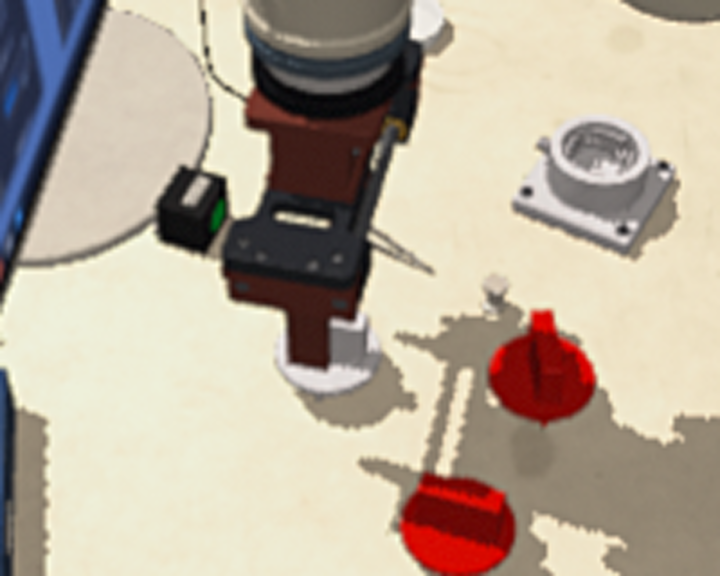

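```bash
python3 -m pendant '[[0,0,0,1.2,-0.14,-0.05,8.78],[0,0,0,1.2,0,0,8.78],[0,0,0,1,0,0,8.78],[0,0,0,0.4,0,0,8.78],[0,0,0,0,0,0,8.78],[0,0,0,0,0,0,5],[0,0,0,0,0,0,2],[0,0,0,0,0,0,0]]' 25;python3 -m pendant '[[0,0,0,0,0,0,0],[0,0,0,0,0,0,0],[0,0,0,0,0,0,0],[0,0,0,0,0,0,0],[0,0,0,0,0,0,0],[0,0,0,0,0,0,0],[0,0,0,0,0,0,0],[0,0,0,0,0,0,0]]' 25; python3 d.py .4977 .1045 .12 -66
python3 - <<'E'
from h import *
p=capture("scene");
a=cv2.cvtColor(p["color"],cv2.COLOR_RGB2BGR)[120:280,220:420]; cv2.imwrite("pics/s4.png",cv2.resize(a,None,fx=3.6,fy=3.6,interpolation=cv2.INTER_CUBIC))
E
```

```text
t: 5.55
tool_pos: [0.4974, 0.1044, 0.033]
orientation: [0.147, 0.692, 0.147, -0.691]
ft_force: [0.1, 0.1, 0.2]
gripper_width: 0.0612
t: 6.55
tool_pos: [0.4973, 0.1044, 0.0326]
orientation: [0.147, 0.692, 0.147, -0.692]
ft_force: [0.8, 0.7, 0.3]
gripper_width: 0.0138
t 6.55 pos [0.4973 0.1044 0.0326] w 0.013792278159182261 F [0.7827 0.724  0.3376] j [ 0.1399 -0.11    1.7687 -0.0001  1.4828  1.292 ]
yaw -66.00544653568838 tilt 0.004377799196452719
turn [-0.0001 -0.     -0.0001] shift cm after turn [-8.7384  0.0047 -0.0465] before turn [-8.7384  0.0054 -0.0466]
```

View pics/s4.png

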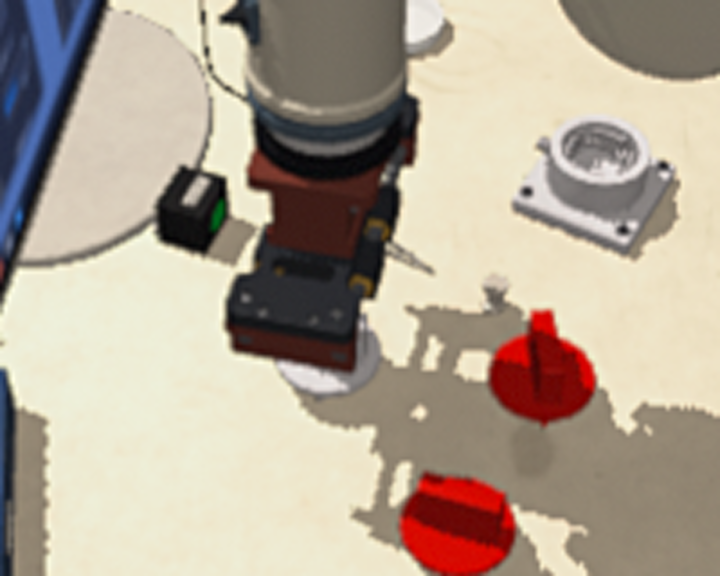

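```bash
python3 -m pendant '[[0,0,0,-1,0,0,0],[0,0,0,-2,0,0,0],[0,0,0,-2.5,0,0,0],[0,0,0,-2.5,0,0,0],[0,0,0,-1,0,0,0],[0,0,0,-0.5,0,0,0],[0,0,0,0,0,0,0],[0,0,0,0,0,0,0]]' 25; python3 d.py .4495 -.1225 .128 -66
python3 - <<'E'
from ov import *
s=get_state();x,y,z=s["tool_pos"];th=np.radians(24)
for n,b in(("scene",(275,160,365,230)),("top",(270,165,360,235))):
    p=capture(n)
    draw(p,model(x,y,th,z-.0326),b,4.4,"l_"+n+".png")
E
python3 - <<'E'
import cv2,numpy as np
cv2.imwrite("pics/l5.png",cv2.resize(np.vstack([cv2.imread(f"pics/l_{i}.png") for i in("scene","top")]),(760,590)))
E
```

```text
t: 7.6
tool_pos: [0.4968, 0.1043, 0.1265]
orientation: [-0.147, -0.691, -0.147, 0.692]
ft_force: [-0.1, 0.4, -3.3]
gripper_width: 0.0136
t 7.6 pos [0.4968 0.1043 0.1265] w 0.013565870052081461 F [-0.1026  0.4417 -3.3227] j [ 0.14   -0.1552  1.6415 -0.      1.6571  1.292 ]
yaw -66.0045258400958 tilt 0.10398737303535964
turn [-0.0001  0.0017  0.0005] shift cm after turn [-0.1464 18.7983 13.5439] before turn [-0.132  18.7993 13.5427]
```

View pics/l5.png

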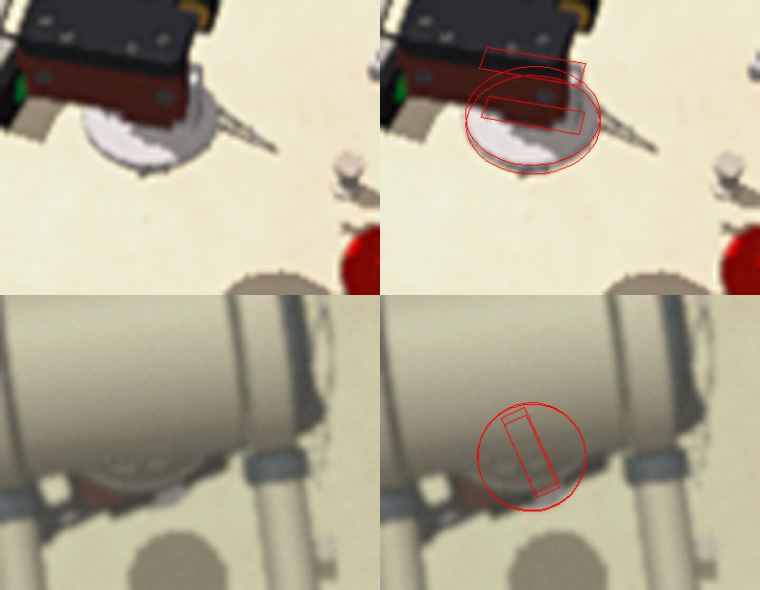

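```bash
python3 -m pendant '[[0,0,0,0,2,1.4,0],[0,0,0,0,3.2,2.3,0],[0,0,0,0,3.5,2.55,0],[0,0,0,0,3.5,2.55,0],[0,0,0,0,3.2,2.3,0],[0,0,0,0,2.2,1.6,0],[0,0,0,0,1.2,0.87,0],[0,0,0,0,0,0,0]]' 25;python3 -m pendant '[[0,0,0,0,0,0,0],[0,0,0,0,0,0,0],[0,0,0,0,0,0,0],[0,0,0,0,0,0,0],[0,0,0,0,0,0,0],[0,0,0,0,0,0,0],[0,0,0,0,0,0,0],[0,0,0,0,0,0,0]]' 25;  python3 d.py .449 -.1226 .10 -66
cat > shot.py <<'E'
from ov import *
import sys
def circ(x,y,r,z):return [np.array([x+r*np.cos(t),y+r*np.sin(t),z]) for t in np.linspace(0,6.2832,49)]
s=get_state();x,y,z=s["tool_pos"];Rm=R.from_quat(np.roll(s["orientation"],-1)).as_matrix()
th=np.arctan2(Rm[1,1],Rm[0,1])+np.pi/2
px,py=.4495,-.1225
M=model(x+.0008*np.cos(th),y+.0008*np.sin(th),th,z-.0326)
if len(sys.argv)>2:M=[circ(px,py,.033,.044),circ(px,py,.031,.044)]
else: M=M[2:]+[circ(px,py,.033,.044)]
p=capture("scene");draw(p,M,(350,110,430,200),4.9,sys.argv[1])
E
python3 shot.py s6.png
```

```text
t: 8.7
tool_pos: [0.4496, -0.1229, 0.1274]
orientation: [-0.146, -0.692, -0.147, 0.692]
ft_force: [0.2, -0.2, -2.0]
gripper_width: 0.0137
t: 9.7
tool_pos: [0.4497, -0.1226, 0.1276]
orientation: [0.147, 0.692, 0.147, -0.692]
ft_force: [-0.6, 0.3, -1.7]
gripper_width: 0.0138
t 9.7 pos [ 0.4497 -0.1226  0.1276] w 0.013755969476545156 F [-0.5608  0.3187 -1.7262] j [-0.3392 -0.2734  1.7412  0.      1.6737  0.813 ]
yaw -66.01340721297173 tilt 0.0027212317665767562
turn [-0.0002 -0.     -0.    ] shift cm after turn [ 2.7645 -0.0316  0.0657] before turn [ 2.7645 -0.0316  0.0658]
```

View pics/s6.png

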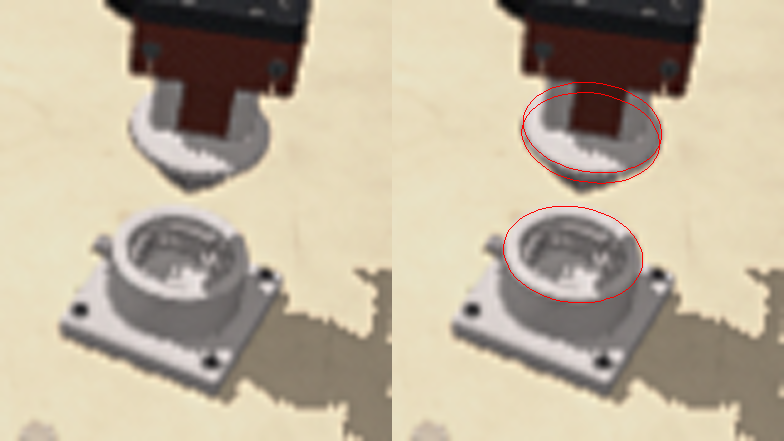

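```bash
python3 -m pendant '[[0,0,0,0.8,-0.03,0.065,0],[0,0,0,1.2,0,0,0],[0,0,0,1.2,0,0,0],[0,0,0,0.9,0,0,0],[0,0,0,0.5,0,0,0],[0,0,0,0.3,0,0,0],[0,0,0,0,0,0,0],[0,0,0,0,0,0,0]]' 25;  python3 d.py .449 -.1226 .0676 -66; python3 shot.py s7.png
```

```text
t: 10.75
tool_pos: [0.4493, -0.1226, 0.0791]
orientation: [0.147, 0.692, 0.147, -0.691]
ft_force: [-0.7, 0.4, -2.2]
gripper_width: 0.0137
t 10.75 pos [ 0.4493 -0.1226  0.0791] w 0.013737076399778938 F [-0.6805  0.3784 -2.1551] j [-0.3396 -0.2596  1.8161 -0.      1.5843  0.8125]
yaw -66.00572935069525 tilt 0.04658438115624511
turn [-0.0001 -0.0006 -0.0006] shift cm after turn [ 1.1491 -0.0139  0.0226] before turn [ 1.1491 -0.0146  0.0232]
```

View pics/s7.png

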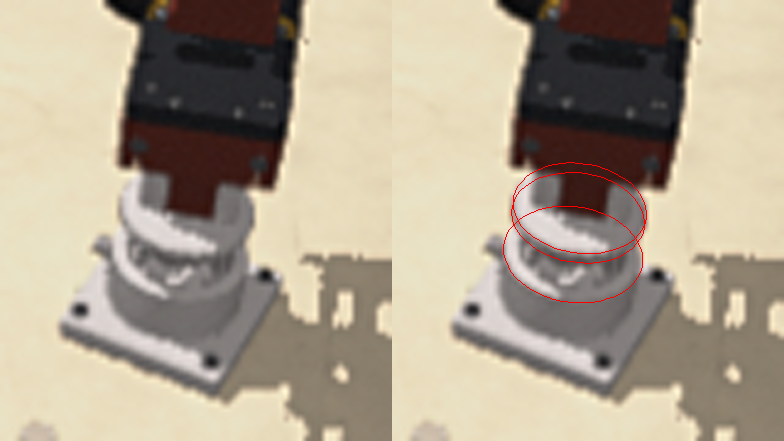

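```bash
python3 -m pendant '[[0,0,0,0.1,0,0.02,0],[0,0,0,0.1,0,0,0],[0,0,0,0.1,0,0,0],[0,0,0,0.1,0,0,0],[0,0,0,0.1,0,0,0],[0,0,0,0.1,0,0,0],[0,0,0,0.1,0,0,0],[0,0,0,0,0,0,0]]' 25;  python3 d.py .449 -.1226 .0676 -66
```

```text
t: 11.8
tool_pos: [0.4488, -0.1226, 0.0715]
orientation: [-0.147, -0.692, -0.147, 0.692]
ft_force: [0.4, -0.9, -1.9]
gripper_width: 0.0138
t 11.8 pos [ 0.4488 -0.1226  0.0715] w 0.01377503014527484 F [ 0.4278 -0.8916 -1.9152] j [-0.3399 -0.2564  1.827   0.      1.5712  0.8121]
yaw -66.00573973723255 tilt 0.013405871094394405
turn [-0.0001  0.0002  0.0002] shift cm after turn [ 0.3896  0.0093 -0.0226] before turn [ 0.3896  0.0093 -0.0226]
```

```bash
python3 -m pendant '[[0,0,0,0.05,0,0,0],[0,0,0,0.05,0,0,0],[0,0,0,0.05,0,0,0],[0,0,0,0.05,0,0,0],[0,0,0,0.05,0,0,0],[0,0,0,0.05,0,0,0],[0,0,0,0.05,0,0,0],[0,0,0,0,0,0,0]]' 25;  python3 d.py .449 -.1226 .0676 -66
```

```text
t: 12.8
tool_pos: [0.4489, -0.1228, 0.0681]
orientation: [0.147, 0.692, 0.147, -0.692]
ft_force: [1.2, -2.2, -1.7]
gripper_width: 0.014
t 12.8 pos [ 0.4489 -0.1228  0.0681] w 0.0140480535349638 F [ 1.1683 -2.2277 -1.6887] j [-0.3399 -0.2546  1.8315 -0.0002  1.5644  0.8122]
yaw -66.00968481270334 tilt 0.021014093021003547
turn [-0.0002 -0.0001 -0.0004] shift cm after turn [ 0.0523 -0.0117 -0.0152] before turn [ 0.0523 -0.0117 -0.0152]
```

```bash
python3 -m pendant '[[0,0,0,0.03,0.02,0,0],[0,0,0,0.03,0,0,0],[0,0,0,0.03,0,0,0],[0,0,0,0.03,0,0,0],[0,0,0,0,0,0,0],[0,0,0,0,0,0,0],[0,0,0,0,0,0,0],[0,0,0,0,0,0,0]]' 25;  python3 d.py .449 -.1226 .0676 -66
```

```text
t: 13.8
tool_pos: [0.4491, -0.1229, 0.0674]
orientation: [0.147, 0.692, 0.147, -0.691]
ft_force: [-1.3, -0.4, 5.2]
gripper_width: 0.0138
t 13.8 pos [ 0.4491 -0.1229  0.0674] w 0.013830116852622112 F [-1.2656 -0.3625  5.2248] j [-0.3402 -0.254   1.8323  0.      1.5627  0.8119]
yaw -66.00574280179849 tilt 0.031116587186298526
turn [-0.0001 -0.0004 -0.0004] shift cm after turn [-0.0202 -0.0268 -0.0051] before turn [-0.0202 -0.0268 -0.0051]
```

```bash
python3 -m pendant '[[-0.04,0,0,0,0,0,0],[-0.04,0,0,0,0,0,0],[-0.04,0,0,0,0,0,0],[-0.04,0,0,0,0,0,0],[-0.04,0,0,0,0,0,0],[-0.04,0,0,0,0,0,0],[0,0,0,0,0,0,0],[0,0,0,0,0,0,0]]' 20;  python3 d.py .449 -.1226 .0676 -66; python3 -c "
from cell import *
print(get_state()['torque'])"
```

```text
t: 14.8
tool_pos: [0.4495, -0.1225, 0.0673]
orientation: [0.229, 0.67, 0.229, -0.669]
ft_force: [2.2, 1.3, 4.6]
gripper_width: 0.0139
t 14.8 pos [ 0.4495 -0.1225  0.0673] w 0.013896573492187855 F [2.2372 1.2667 4.639 ] j [-0.3399 -0.2538  1.8323  0.0009  1.5618  0.5725]
yaw -52.279143725352704 tilt 0.09247767319504883
turn [ 0.2395 -0.0016 -0.0004] shift cm after turn [-0.0278 -0.0149  0.0485] before turn [-0.0279 -0.0259  0.0435]
[ 0.27707279 -0.4247874   0.00279368]
```

```bash
python3 -m pendant '[[-0.04,0,0,0,0,0,0],[-0.04,0,0,0,0,0,0],[-0.04,0,0,0,0,0,0],[-0.04,0,0,0,0,0,0],[-0.04,0,0,0,0,0,0],[-0.04,0,0,0,0,0,0],[0,0,0,0,0,0,0],[0,0,0,0,0,0,0]]' 20;  python3 d.py .449 -.1226 .0676 -66; python3 -c "
from cell import *
print(get_state()['torque'])"
```

```text
t: 15.8
tool_pos: [0.4487, -0.123, 0.0662]
orientation: [-0.307, -0.637, -0.307, 0.637]
ft_force: [2.1, -1.5, -2.3]
gripper_width: 0.0138
t 15.8 pos [ 0.4487 -0.123   0.0662] w 0.013784031581910886 F [ 2.1383 -1.5365 -2.3326] j [-0.3403 -0.2531  1.8336 -0.0005  1.5617  0.3328]
yaw -38.56900278614951 tilt 0.04678750997896146
turn [0.4788 0.0008 0.0003] shift cm after turn [-0.1362 -0.0219 -0.0445] before turn [-0.1363  0.001  -0.0495]
[-0.33922845 -0.57885179 -0.00451984]
```

```bash
python3 -m pendant '[[0,0,0,0.05,0,0,0],[0,0,0,0.05,0,0,0],[0,0,0,0.05,0,0,0],[0,0,0,0.05,0,0,0],[0,0,0,0,0,0,0],[0,0,0,0,0,0,0],[0,0,0,0,0,0,0],[0,0,0,0,0,0,0]]' 20;  python3 d.py .449 -.1226 .0594 -38.6; python3 -c "
from cell import *
print(get_state()['torque'])"
```

```text
t: 16.8
tool_pos: [0.4491, -0.1229, 0.0651]
orientation: [0.307, 0.637, 0.307, -0.637]
ft_force: [2.9, -2.5, 1.5]
gripper_width: 0.0139
t 16.8 pos [ 0.4491 -0.1229  0.0651] w 0.013934993000714106 F [ 2.9463 -2.4831  1.4598] j [-0.3402 -0.2526  1.8353 -0.0001  1.5584  0.3318]
yaw -38.502956764108845 tilt 0.027945449441342925
turn [ 0.0017 -0.0001 -0.0005] shift cm after turn [ 0.5662 -0.0246 -0.018 ] before turn [ 0.5662 -0.0249 -0.018 ]
[-0.52687835 -0.68135144  0.03295546]
```

```bash
python3 -m pendant '[[0,0,0,0,0.03,0,0],[0,0,0,0,0.03,0,0],[0,0,0,0.0,0,0,0],[0,0,0,0.0,0,0,0],[0,0,0,0,0,0,0],[0,0,0,0,0,0,0],[0,0,0,0,0,0,0],[0,0,0,0,0,0,0]]' 20;  python3 d.py .449 -.1226 .0594 -38.6; python3 -c "
from cell import *
print(get_state()['torque'])"; python3 shot.py s8.png
```

```text
t: 17.8
tool_pos: [0.4493, -0.1231, 0.0648]
orientation: [-0.307, -0.637, -0.307, 0.637]
ft_force: [2.5, -1.2, -0.6]
gripper_width: 0.0136
t 17.8 pos [ 0.4493 -0.1231  0.0648] w 0.013605973547624028 F [ 2.5448 -1.2248 -0.5683] j [-0.3406 -0.2509  1.8344  0.      1.5585  0.3314]
yaw -38.50204880675283 tilt 0.017449732383240008
turn [0.0017 0.0001 0.0003] shift cm after turn [ 0.5434 -0.0555 -0.0239] before turn [ 0.5434 -0.0553 -0.024 ]
[-0.27003093 -0.41081698  0.04297167]
```

View pics/s8.png

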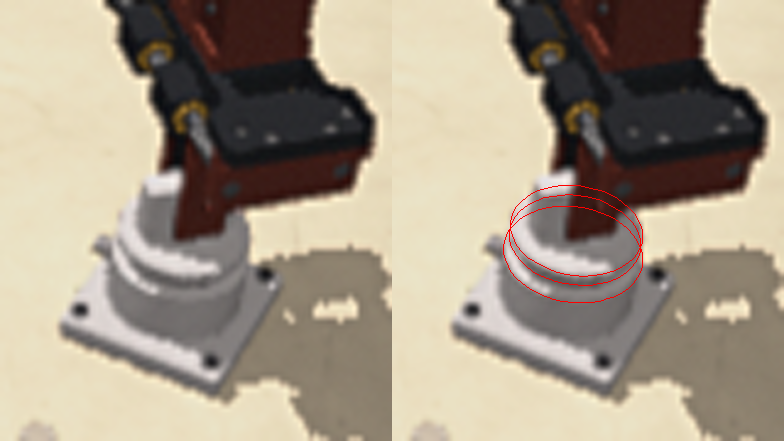

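```bash
python3 -m pendant '[[0,0,0,0,0.03,-0.02,0],[0,0,0,0.04,0,0,0],[0,0,0,0.04,0,0,0],[0,0,0,0.04,0,0,0],[0,0,0,0.04,0,0,0],[0,0,0,0.0,0,0,0],[0,0,0,0,0,0,0],[0,0,0,0,0,0,0]]' 20;  python3 d.py .449 -.1226 .0594 -38.6; python3 -c "
from cell import *
print(get_state()['torque'])"
```

```text
t: 18.85
tool_pos: [0.4496, -0.1231, 0.0631]
orientation: [-0.307, -0.637, -0.307, 0.637]
ft_force: [0.6, -0.6, -2.5]
gripper_width: 0.014
t 18.85 pos [ 0.4496 -0.1231  0.0631] w 0.013972189094049138 F [ 0.5549 -0.5595 -2.5387] j [-0.3404 -0.249   1.8358  0.0001  1.5553  0.3316]
yaw -38.50123842944193 tilt 0.029997819034086777
turn [0.0017 0.0001 0.0005] shift cm after turn [ 0.3731 -0.0778 -0.0052] before turn [ 0.3731 -0.0776 -0.0054]
[-0.13247324 -0.19408916  0.03067903]
```

Free and dropping. Continue down.

```bash
python3 -m pendant '[[0,0,0,0.04,0,0,0],[0,0,0,0.04,0,0,0],[0,0,0,0.04,0,0,0],[0,0,0,0.04,0,0,0],[0,0,0,0.04,0,0,0],[0,0,0,0.04,0,0,0],[0,0,0,0,0,0,0],[0,0,0,0,0,0,0]]' 20;  python3 d.py .449 -.1226 .0594 -38.6; python3 -c "
from cell import *
print(get_state()['torque'])"
```

```text
t: 19.85
tool_pos: [0.4497, -0.1232, 0.0609]
orientation: [0.307, 0.637, 0.307, -0.637]
ft_force: [0.9, -0.7, -1.4]
gripper_width: 0.014
t 19.85 pos [ 0.4497 -0.1232  0.0609] w 0.013963131876516429 F [ 0.8561 -0.6961 -1.3592] j [-0.3404 -0.2477  1.8387  0.      1.5506  0.3316]
yaw -38.50258801689801 tilt 0.0025589170072287566
turn [ 0.0017 -0.      0.    ] shift cm after turn [ 0.1539 -0.0957 -0.0016] before turn [ 0.1539 -0.0957 -0.0017]
[-0.02859563 -0.06560977  0.00293992]
```

```bash
python3 -m pendant '[[0,0,0,0.03,0,0,0],[0,0,0,0.03,0,0,0],[0,0,0,0.03,0,0,0],[0,0,0,0.03,0,0,0],[0,0,0,0.03,0,0,0],[0,0,0,0.02,0,0,0],[0,0,0,0,0,0,0],[0,0,0,0,0,0,0]]' 20;  python3 d.py .449 -.1226 .0594 -38.6; python3 -c "
from cell import *
print(get_state()['torque'])"
```

```text
t: 20.85
tool_pos: [0.4497, -0.1232, 0.0593]
orientation: [0.307, 0.637, 0.307, -0.637]
ft_force: [-0.1, -0.3, -1.3]
gripper_width: 0.0139
t 20.85 pos [ 0.4497 -0.1232  0.0593] w 0.01392441210270788 F [-0.1425 -0.2796 -1.3351] j [-0.3404 -0.2468  1.8409  0.      1.5475  0.3316]
yaw -38.504856615050464 tilt 0.0005780778984537106
turn [ 0.0017 -0.      0.    ] shift cm after turn [-0.0137 -0.0962 -0.0022] before turn [-0.0137 -0.0962 -0.0024]
[-0.01445304 -0.00344183  0.01495598]
```

```bash
python3 -m pendant '[[0.04,0,0,0.018,0,0,0],[0.04,0,0,0.018,0,0,0],[0.04,0,0,0.018,0,0,0],[0.04,0,0,0.018,0,0,0],[0.04,0,0,0.018,0,0,0],[0,0,0,0,0,0,0],[0,0,0,0,0,0,0],[0,0,0,0,0,0,0]]' 20;  python3 d.py .449 -.1226 .0594 -38.6; python3 -c "
from cell import *
print(get_state()['torque'])"
```

```text
t: 21.85
tool_pos: [0.4498, -0.1233, 0.0584]
orientation: [0.242, 0.664, 0.242, -0.664]
ft_force: [0.7, -0.6, -1.8]
gripper_width: 0.0139
t 21.85 pos [ 0.4498 -0.1233  0.0584] w 0.013854916035927227 F [ 0.6634 -0.5809 -1.8396] j [-0.3404 -0.2462  1.8421 -0.      1.5456  0.5312]
yaw -49.93806863653075 tilt 0.008914757371554243
turn [-0.1979 -0.     -0.0002] shift cm after turn [-0.1023 -0.1022 -0.0019] before turn [-0.1024 -0.1005  0.0182]
[-0.064311   -0.01934387 -0.00945217]
```

```bash
python3 -m pendant '[[0.04,0,0,0.018,0,0,0],[0.04,0,0,0.018,0,0,0],[0.04,0,0,0.018,0,0,0],[0.04,0,0,0.018,0,0,0],[0.04,0,0,0.018,0,0,0],[0.04,0,0,0.018,0,0,0],[0,0,0,0,0,0,0],[0,0,0,0,0,0,0]]' 20;  python3 d.py .449 -.1226 .0594 -38.6; python3 -c "
from cell import *
print(get_state()['torque'])"
```

```text
t: 22.85
tool_pos: [0.4497, -0.1232, 0.0573]
orientation: [-0.161, -0.689, -0.161, 0.689]
ft_force: [-0.7, 0.1, -1.5]
gripper_width: 0.0141
t 22.85 pos [ 0.4497 -0.1232  0.0573] w 0.014145207928854028 F [-0.6758  0.1026 -1.4593] j [-0.3404 -0.2456  1.8435 -0.      1.5437  0.7707]
yaw -63.662428042912 tilt 0.0006952260505546831
turn [-0.4374  0.     -0.    ] shift cm after turn [-0.2135 -0.0962 -0.0019] before turn [-0.2135 -0.088   0.039 ]
[-0.03612102 -0.03168001  0.01551382]
```

```bash
python3 -m pendant '[[0.04,0,0,0.018,0,0,0],[0.04,0,0,0.018,0,0,0],[0.04,0,0,0.018,0,0,0],[0.04,0,0,0.018,0,0,0],[0.04,0,0,0.018,0,0,0],[0.04,0,0,0.018,0,0,0],[0,0,0,0,0,0,0],[0,0,0,0,0,0,0]]' 20;  python3 d.py .449 -.1226 .0594 -38.6; python3 -c "
from cell import *
print(get_state()['torque'])"
```

```text
t: 23.85
tool_pos: [0.4497, -0.1232, 0.0562]
orientation: [-0.078, -0.703, -0.078, 0.703]
ft_force: [0.1, -0.1, -1.1]
gripper_width: 0.0141
t 23.85 pos [ 0.4497 -0.1232  0.0562] w 0.014104679336440723 F [ 0.1005 -0.0931 -1.0928] j [-0.3404 -0.2449  1.8449 -0.      1.5416  1.0106]
yaw -77.4053581274631 tilt 0.0016024769577780084
turn [-0.6773  0.     -0.    ] shift cm after turn [-0.3223 -0.0975 -0.0036] before turn [-0.3223 -0.0782  0.0583]
[-0.00111658  0.00214507 -0.03387599]
```

```bash
python3 -m pendant '[[0.04,0,0,0.018,0,0,0],[0.04,0,0,0.018,0,0,0],[0.04,0,0,0.018,0,0,0],[0.04,0,0,0.01,0,0,0],[0.04,0,0,0,0,0,0],[0,0,0,0,0,0,0],[0,0,0,0,0,0,0],[0,0,0,0,0,0,0]]' 20;  python3 d.py .449 -.1226 .0594 -38.6; python3 -c "
from cell import *
print(get_state()['torque'])"
```

```text
t: 24.85
tool_pos: [0.4498, -0.1232, 0.0556]
orientation: [0.007, 0.707, 0.007, -0.707]
ft_force: [-0.3, 0.1, -0.8]
gripper_width: 0.0137
t 24.85 pos [ 0.4498 -0.1232  0.0556] w 0.0136536984370924 F [-0.2933  0.1354 -0.8033] j [-0.3404 -0.2446  1.8457  0.      1.5404  1.2111]
yaw -88.8907290037542 tilt 0.003922296159242033
turn [-0.8777 -0.0001 -0.    ] shift cm after turn [-0.3812 -0.0976  0.0005] before turn [-0.3812 -0.062   0.0754]
[ 0.09097159  0.02355636 -0.02150239]
```

```bash
python3 -m pendant '[[0.03,0,0,0.01,0,0,0],[0.03,0,0,0.01,0,0,0],[0.03,0,0,0.01,0,0,0],[0.03,0,0,0.01,0,0,0],[0,0,0,0,0,0,0],[0,0,0,0,0,0,0],[0,0,0,0,0,0,0],[0,0,0,0,0,0,0]]' 20;  python3 d.py .449 -.1226 .0594 -38.6; python3 -c "
from cell import *
print(get_state()['torque'])"; python3 shot.py s9.png
```

```text
t: 25.85
tool_pos: [0.45, -0.1233, 0.0556]
orientation: [-0.036, 0.706, -0.036, -0.706]
ft_force: [-1.5, -0.3, 5.4]
gripper_width: 0.0136
t 25.85 pos [ 0.45   -0.1233  0.0556] w 0.013590997164107192 F [-1.4674 -0.3457  5.4202] j [-0.3404 -0.2446  1.8458 -0.      1.5397  1.3316]
yaw -95.79705511695401 tilt 0.04460625503674177
turn [-0.9983 -0.0006 -0.0006] shift cm after turn [-0.3837 -0.1208  0.0057] before turn [-0.3838 -0.0606  0.1044]
[ 0.13943685  0.3398956  -0.06242021]
```

View pics/s9.png

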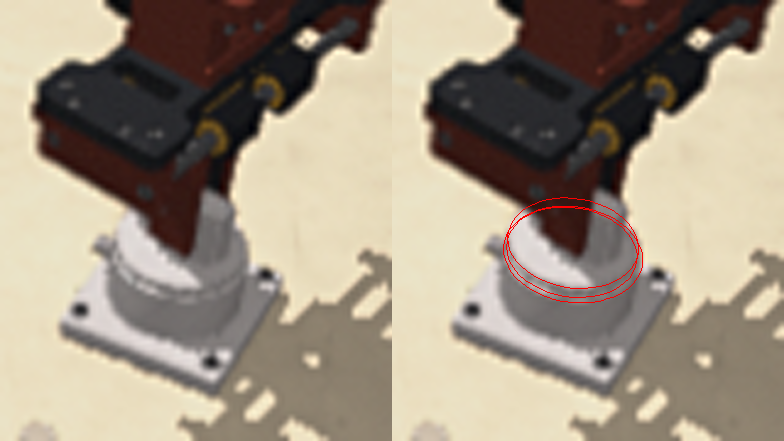

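```bash
python3 -m pendant '[[0.03,0,0,0,0,0,0],[0.03,0,0,0,0,0,0],[0.03,0,0,0,0,0,0],[0.03,0,0,0,0,0,0],[0.03,0,0,0,0,0,0],[0,0,0,0,0,0,0],[0,0,0,0,0,0,0],[0,0,0,0,0,0,0]]' 20;  python3 d.py .449 -.1226 .0594 -38.6; python3 -c "
from cell import *
print(get_state()['torque'])"
```

```text
t: 26.9
tool_pos: [0.45, -0.1234, 0.0556]
orientation: [-0.089, 0.702, -0.089, -0.701]
ft_force: [-0.6, 1.0, 4.6]
gripper_width: 0.0136
t 26.9 pos [ 0.45   -0.1234  0.0556] w 0.013609756488972382 F [-0.6412  0.9512  4.5717] j [-0.3404 -0.2446  1.8457 -0.0001  1.5395  1.4816]
yaw -104.39573196045588 tilt 0.05531753714336391
turn [-1.1484 -0.0008 -0.0007] shift cm after turn [-0.3828 -0.1295  0.0051] before turn [-0.3829 -0.0484  0.1198]
[ 0.14276302  0.20849754 -0.08801114]
```

```bash
python3 -m pendant '[[0.03,0,0,0,0,0,0],[0.03,0,0,0,0,0,0],[0.03,0,0,0,0,0,0],[0.03,0,0,0,0,0,0],[0,0,0,0,0,0,0],[0,0,0,0,0,0,0],[0,0,0,0,0,0,0],[0,0,0,0,0,0,0]]' 20;  python3 d.py .449 -.1226 .0594 -38.6; python3 -c "
from cell import *
print(get_state()['torque'])"
```

```text
t: 27.9
tool_pos: [0.45, -0.1233, 0.0556]
orientation: [-0.13, 0.695, -0.13, -0.695]
ft_force: [-1.1, -0.4, 5.0]
gripper_width: 0.0143
t 27.9 pos [ 0.45   -0.1233  0.0556] w 0.01430190041011708 F [-1.1079 -0.3662  4.968 ] j [-0.3402 -0.2446  1.8458 -0.0003  1.5397  1.6007]
yaw -111.2032967538861 tilt 0.04736527541394801
turn [-1.2672 -0.0005 -0.0007] shift cm after turn [-0.3834 -0.1204  0.0051] before turn [-0.3835 -0.0311  0.1161]
[0.11675081 0.24917615 0.5251308 ]
```

```bash
python3 -m pendant '[[-0.02,0,0,0,0,0,0],[-0.02,0,0,-0.02,0,0,0],[0,0,0,-0.02,0,0,0],[0,0,0,0,0,0,0],[0,0,0,0,0,0,2.4],[0,0,0,0,0,0,3.0],[0,0,0,0,0,0,4],[0,0,0,0,0,0,4]]' 20;  python3 -m pendant '[[0,0,0,0,0,0,4],[0,0,0,-1,0,0,4],[0,0,0,-2,0,0,4],[0,0,0,-3,0,0,5],[0,0,0,-5,0,0,5],[0,0,0,-4,0,0,5],[0,0,0,0,0,0,5],[0,0,0,0,0,0,5]]'; python3 d.py .449 -.1226 .0594 -38.6
python3 shot.py s10.png x
```

```text
t: 28.9
tool_pos: [0.4496, -0.1232, 0.0553]
orientation: [0.117, -0.697, 0.117, 0.698]
ft_force: [0.2, 0.1, 0.2]
gripper_width: 0.0399
t: 29.9
tool_pos: [0.4497, -0.1232, 0.2059]
orientation: [-0.117, 0.698, -0.117, -0.697]
ft_force: [1.1, 0.6, -0.3]
gripper_width: 0.05
t 29.9 pos [ 0.4497 -0.1232  0.2059] w 0.04997477276017129 F [ 1.0593  0.6392 -0.2851] j [-0.3404 -0.2734  1.6031 -0.      1.8114  1.5616]
yaw -108.97636785037335 tilt 0.03542446665182166
turn [-1.2283 -0.0005 -0.0004] shift cm after turn [14.6512 -0.0964 -0.0021] before turn [14.6511 -0.0345  0.0992]
```

View pics/s10.png

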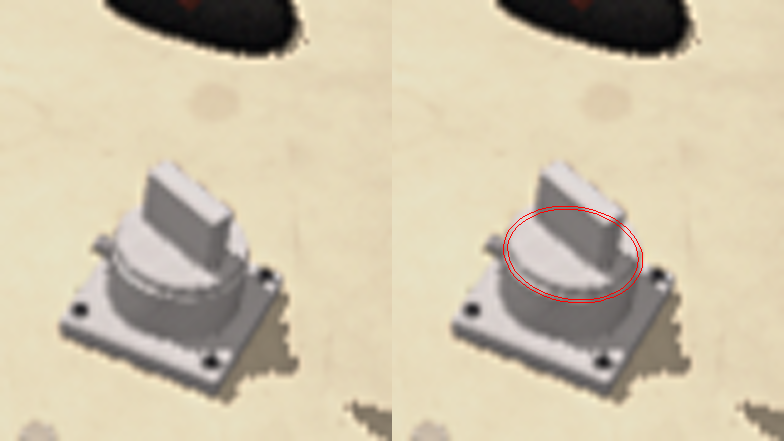

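```bash
python3 -c "
from cell import *
print(close_job())"
```

```text
the job is handed in; nothing more can be done
None
```

The chamber is closed: the plug is screwed in with its flange flush on the rim, the gripper is released and clear, and the job is handed in at about 30 s of the 72 s allowed. `close_job` gave no verdict.

- **Pick-up:** I gripped the bare-metal plug across its bar and left the red look-alikes alone.
- **Finding the thread:** I set the plug on the crests with about 7 N and backed it off about 0.48 rad counter-clockwise. It caught lightly after about 2 mm. I shifted it sideways by about 1 mm and it dropped freely about 8 mm.
- **Screwing in:** I ran it clockwise about 1.27 rad. From about 0.9 rad on, the tool height stayed the same and the flange pressed on the rim. It ended on the hard stop, with the wrist torque jumping to 0.5 N m. I eased that off and let go.

**Last checks:**
- The final tool height puts the flange within a few tenths of a millimetre of the rim.
- The last picture shows the flange seated level and centred on the boss, with the gripper about 15 cm above.
- Every wrist force I read stayed under 6 N. These were readings at the end of each move, not continuous.
- The other objects on the desk were not touched in any move, but I did not re-measure their positions at the end.

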